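# Free the bottle stop from the rinse stand

## Robot

A 6-joint arm with a two-finger parallel gripper is mounted at the origin on the work surface. World frame = base frame: x ahead of the robot, y to its left, z up, the work surface at z = 0. Lengths are in m, angles in rad, forces in N, time in s.
With the tool pointing down it reaches from about 0.4 to 0.825 m from the base axis. Payload 7 kg.
Tool frame: the origin (TCP) lies on the centre line of the jaws, within the pads' length; the fingertips stand 22 mm ahead of it and the grasp point (between the pads) lies 3 mm ahead of it; z points along the fingers, y is the direction in which the jaws open and shut (so a half turn about z gives the same grasp; the last joint's range is limited). The gripper opens to 88 mm and grips with 3 to 60 N. Pads are 19 mm wide; open, the fingers measure 130 mm over their backs; the gripper's body (78 mm by 193 mm) begins 47 mm behind the grasp point.
Start: joints at [-0.959, 0.359, 0.012, 0, -1.224, -0.288], TCP at [0.215, -0.64, 0.213] pointing down, gripper open.
Joint ranges: [-3.07, 3.07], [-1.43, 2.12], [-1.02, 1.25], [-3.03, 1.67], [-3.05, -0], [-3.03, 3.03]. Speed limits (rad/s): [2.39, 2.39, 3.01, 3.14, 3.14, 3.14].

## Interface

Orientations are given as [roll, pitch, yaw] about the fixed x, y, z axes, in that order (R = Rz(yaw) Ry(pitch) Rx(roll)).
In Python, from station import arm gives the robot as it stands. The module is installed in compiled form; this text tells all that it offers.
- The arm moves only by the tool arm_command, never from a script. Its argument "motion" is a list of rows, each a list of 3 entries, a list of its own where there are three numbers: the shift along the tool's x, y, z in mm, then the turn, a rotation vector about the tool's x, y, z in degrees, then the opening, from 0 (shut) to 1 (fully open). In form: [[[tx, ty, tz], [wx, wy, wz], grip], ...]. A call has 1 to 20 rows; each row shifts and turns the commanded pose from where the row before left it, along the tool's axes as they then stand; what a row does not reach is not made up. A row lasts 1/12 s, in which the tool goes at most 41.7 mm and 7.16 degrees, less where a joint would pass 70% of its speed; a pose out of reach is approached as far as the arm can. A call is refused whole if a number of a shift passes 41.7 or a number of a turn 7.16, either way. A call with a gripper value outside its range is refused whole. The fingers move at their own pace and stop on an object; "newtons" is the grip in N (left out, the last holds). Time passes only in rows, so rows that do not move let the fingers close. It gives the time, the measured TCP pose, the force and the opening at its end, in the units of the state.
- arm.get_state(): the state, without advancing time (a new reading comes with each control period).
- arm.grab_frame(name): name is "scene" or "top" or "wrist"; returns the picture (480x640x3 uint8, red, green, blue); there is no depth.
- arm.camera_info(name): a dict with "fov_y" (degrees; the focal length in pixels is half the picture's height over the tangent of half this angle, whatever the lens; pixels are square), "cx", "cy" (the principal point, pixels), "k1" (the pictures are not rectified: a ray, as slopes to the right and down, at radius r is drawn at 1 + k1 r^2 times it, then the intrinsics apply), "view" (4x4, takes a point from world to camera coordinates); the wrist camera has in their place "tool_from_camera" (4x4, takes a point from camera to tool coordinates, whose origin is the TCP and whose axes are the flange's). Camera axes: x right, y down, z forward; pixel columns grow to the right and rows downward; lengths in m; the calibration is good to about 2 mm. A picture is of the moment at which its call begins: read the wrist's pose just before it. camera_info takes no time and is no camera call.
- arm.job_done(): hands the job in, once; it reports no verdict.
The state is a dict: "t": time; "q": joint angles; "qd": joint speeds; "joint_efforts": joint torques, N m; "eef_pos": TCP position; "ee_rot": TCP orientation; "force": force on the tool from outside, world axes, zero at the start; "moment": the same for the moment, N m; "width": finger opening in m.
Only numpy, scipy, OpenCV 4.12 (cv2) and the standard library are available. Lean on these libraries where they do the work, as an engineer would, in place of code of your own. Each camera call takes 0.05 s, during which the arm holds its last target. There are 200 camera calls.

## Task

The orange bottle stop on the rinse stand needs washing: slide it along its T-slot, out from under the clear shelf to the slot's open end, and once its foot is clear of the slot lift it out. Put it down gently, without dropping it, wholly inside the yellow tray, and let go. Leave the jug, the bottle and the loose blue cap where they stand.

Things in the scene. Friction and masses are not known exactly. Their poses are not given: they have to be found in the camera images.
- stand: Fixed aluminium T-slot rail under a clear shelf. Origin at counter level under the slot's centre line; y runs along the slot to its open end, which points away from the robot (yaw -1.82 to -1.32 rad); x towards the shelf's rear posts; z up. Rail 64 mm wide (x), 32 high. Slot from y = -160 (closed) to 90 mm (open), floor at z = 10, cavity 34 wide; lips at z = 22 to 32 leave an 18 mm gap.
- shelf_front (a point): Middle of the shelf's blue front edge, at its underside (stand x = -21, y = -75, z = 188 mm). The rigid shelf covers y = -160 to 10, x = -21 to 140, z = 188 to 200, on two rear posts (x = 115 to 135); two fixed jars at its back reach z = 246. It bars the way from straight above: beneath it, take the fin from the open front, the tool leaning 30 to 45 degrees out towards stand -x.
- slot_mouth (a point): Centre of the slot's open end, on the slot floor (stand x = 0, y = 90, z = 10 mm). Beyond it a flat bare landing plate at the same floor height runs from y = 90 to 170, nothing above it.
- landing (a point): Point on the landing plate's top (stand x = 0, y = 125, z = 10 mm). With the stop's origin here its foot is wholly clear of the lips (clear from y = 112) and it lifts straight up.
- stop: Loose orange bottle stop, about 0.2 kg, on the slot floor, captive under the lips, beneath the shelf. Origin: centre of its underside; axes as the stand's; about 2 mm and 4 degrees of play, slides freely. Steel foot 30 (x) by 44 (y) by 8 mm; neck 13 by 34, z = 7 to 27; orange shoe 34 by 44, z = 27 to 35; upright fin 32 (x) by 18 thick (y), z = 35 to 95.
- fin_grip (a point): Good grip point in the middle of the fin, 68 mm above the stop's underside; grip across the 18 mm thickness, the fingers closing along y (the slot's direction).
- fin_top (a point): Centre of the fin's top, 95 mm above the stop's underside.
- yellow_tray: Yellow open tray fixed to the counter, 160 (x) by 130 (y) by 35 mm high, walls and floor 4 to 5 mm thick; origin at the centre of its underside, on the counter. The stop must end in here. It stands left or right of the robot.
- white_tray: White tray of the same size and kind, fixed, on the other side; stays empty.
- jug: Loose white jug, 96 mm across, 130 mm high, with a handle; origin at the centre of its underside. To be left alone.
- bottle: Loose drinks bottle with an orange cap, 60 mm across, 170 mm high; origin at the centre of its underside. To be left alone.
- blue_cap: Loose blue jar cap lying on the counter, 68 mm across, 22 mm high; origin at the centre of its underside. To be left alone.
Things that resemble listed ones, but are neither listed nor needed, are in the scene too. Of the things that look like the yellow_tray, the larger one is meant.

How it is judged:
By the outcome, as a careful person would: the job done as asked, in the order asked, and still so for the second after the job is handed in, with the robot touching nothing.
It also fails if it takes over 45 s, if anything falls off the work surface, if the arm or the gripper's body presses on something with over 40 N, if the wrist force passes 120 N, or if a joint passes its speed limit or range.

## Working session

There is one attempt and no reset: what is moved stays moved. The work goes in short steps, Python scripts to look and compute and a tool call to move; the robot and the scene stay as the last step left them, time stands still between calls to the robot, and variables do not carry over. Pictures are saved under pics/ and viewed, on a budget of 10 in all, crops included, one or two more only if the job needs it, and the job is handed in when it is done.

Besides the shell and the picture viewer there is one more tool, called after ">>>" by a JSON object that holds its "fn" and its "kwargs", one argument or row to a line. arm_command: Moves the arm, as the interface text tells. Its arguments: {"type":"object","properties":{"motion":{"type":"array","items":{"type":"array"}},"newtons":{"type":"number"}},"required":["motion"]}

```bash
mkdir -p pics; cat > h.py <<'E'
import numpy as np, cv2
from station import arm
from scipy.spatial.transform import Rotation as R
def cam(n, st=None):
    c=arm.camera_info(n); f=240/np.tan(np.radians(c['fov_y'])/2)
    K=np.array([[f,0,c['cx']],[0,f,c['cy']],[0,0,1]]); D=np.array([c['k1'],0,0,0,0.])
    if n=='wrist':
        T=np.eye(4); T[:3,:3]=R.from_euler('xyz',st['ee_rot']).as_matrix(); T[:3,3]=st['eef_pos']
        V=np.linalg.inv(T@np.array(c['tool_from_camera']))
    else: V=np.array(c['view'])
    return K,D,V
def ray(c,p):
    K,D,V=c; u=cv2.undistortPoints(np.array([[p]],float),K,D)[0,0]
    W=np.linalg.inv(V); d=W[:3,:3]@[u[0],u[1],1]; return W[:3,3],d/np.linalg.norm(d)
def plane(c,p,z):
    o,d=ray(c,p); return o+d*(z-o[2])/d[2]
def tri(l):
    A=np.zeros((3,3));b=np.zeros(3)
    for o,d in l:
        P=np.eye(3)-np.outer(d,d);A+=P;b+=P@o
    x=np.linalg.solve(A,b); return x,[np.linalg.norm(np.cross(x-o,d)) for o,d in l]
def proj(c,X):
    K,D,V=c; return cv2.projectPoints(np.array(X,float).reshape(-1,3),cv2.Rodrigues(V[:3,:3])[0],V[:3,3],K,D)[0][:,0]
def snap(n,name):
    st=arm.get_state(); im=arm.grab_frame(n); cv2.imwrite(f'pics/{name}.png',im[:,:,::-1]); return im,cam(n,st)
E
python3 - <<'E'
from h import *
for n in('scene','top'):
    snap(n,n+'0'); c=cam(n); print(n,np.linalg.inv(c[2])[:3,3].round(3),c[0][0,0])
s=arm.get_state();print(s)
print(arm.camera_info('wrist'))
E
```

```text
scene [1.336 0.207 1.046] 568.2653726374222
top [ 0.368 -0.003  1.471] 615.1242045839386
{'t': 0.1, 'q': array([-9.58895671e-01,  3.59302771e-01,  1.11279985e-02, -3.29652479e-04,
       -1.22408608e+00, -2.88076301e-01]), 'qd': array([-3.03717066e-05, -1.54271935e-03,  3.45569534e-03, -8.02495837e-04,
        1.21044062e-03, -1.05938226e-04]), 'joint_efforts': array([-8.71877110e-04, -5.84163952e+01,  2.93753922e+01,  7.01546296e+00,
        1.01958291e-02, -6.66019355e-05]), 'eef_pos': array([ 0.2145934 , -0.63948483,  0.21201088]), 'ee_rot': array([ 3.14010043e+00, -1.18984844e-04, -2.81788045e+00]), 'force': array([-0.27408749, -0.47149206, -0.6525074 ]), 'moment': array([ 0.00354962, -0.03514381,  0.01548049]), 'width': 0.08783458142406558}
{'fov_y': 67.95499459048688, 'cx': 325.15103880522054, 'cy': 241.74109687394565, 'k1': -0.031317487840171174, 'tool_from_camera': array([[-1.55318932e-03, -9.60133251e-01, -2.79538419e-01,
         7.44242544e-02],
       [ 9.99998784e-01, -1.45145266e-03, -5.70939324e-04,
        -1.50860381e-03],
       [ 1.42441047e-04, -2.79538966e-01,  9.60134338e-01,
        -1.71979377e-01],
       [ 0.00000000e+00,  0.00000000e+00,  0.00000000e+00,
         1.00000000e+00]])}
```

View pics/scene0.png

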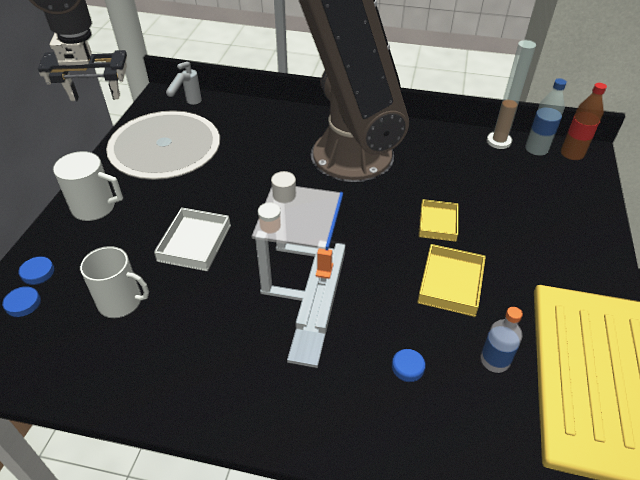

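View pics/top0.png

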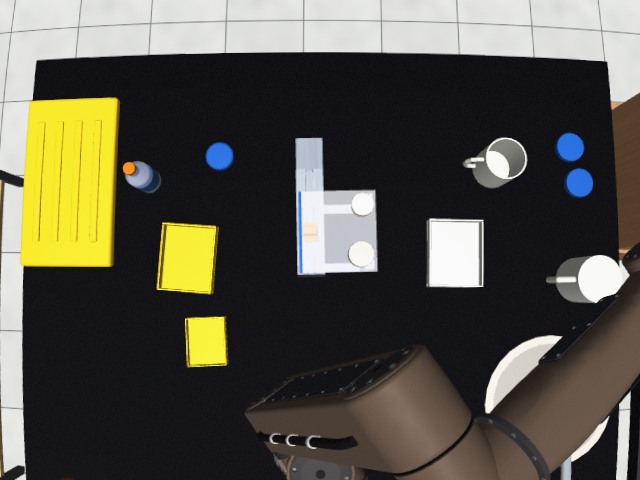

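The scene view has the stop under the shelf at (324,262), the slot opening towards the viewer at about (305,360), and the larger yellow tray at (452,280). In the top view the stand's axis runs from (312,275) to (309,138), with the blue edge at x≈299, the fin at (310,232) and the yellow tray at (188,258).

```bash
cat > m.py <<'E'
from h import *
T=cv2.imread('pics/top0.png');S=cv2.imread('pics/scene0.png')
ct,cs=cam('top'),cam('scene')
def blobs(im,lo,hi,roi):
    h=cv2.inRange(cv2.cvtColor(im,cv2.COLOR_BGR2HSV),lo,hi);m=np.zeros_like(h);x0,y0,x1,y1=roi;m[y0:y1,x0:x1]=h[y0:y1,x0:x1]
    cs=cv2.findContours(m,cv2.RETR_EXTERNAL,cv2.CHAIN_APPROX_NONE)[0]
    return max(cs,key=cv2.contourArea)
box=lambda c:cv2.boxPoints(cv2.minAreaRect(c))
b=box(blobs(T,(105,120,80),(130,255,255),(285,180,310,285)))
print('blue top px',b.round(1).tolist()); print(np.array([plane(ct,p,.2) for p in b]).round(4))
b=box(blobs(T,(18,80,80),(38,255,255),(150,215,225,300)))
q=np.array([plane(ct,p,.035) for p in b]);print('tray',q.round(4),q.mean(0),[np.linalg.norm(q[i]-q[i-1]) for i in range(4)])
b=box(blobs(T,(60,5,90),(130,120,255),(285,130,330,185)))
print('plate px',b.round(1).tolist());print(np.array([plane(ct,p,.01) for p in b]).round(4))
o=blobs(T,(5,40,120),(18,255,255),(290,215,330,250));print('orange top',box(o).round(1).tolist())
print(np.array([plane(ct,p,.105) for p in box(o)]).round(4))
o=blobs(S,(3,120,120),(18,255,255),(300,235,345,290));e=cv2.approxPolyDP(o,2,True)[:,0];print('orange scene',e.tolist())
print(np.array([plane(cs,p,.105) for p in e.astype(float)]).round(4))
x=np.vstack([cv2.resize(T[125:285,260:390],None,fx=4,fy=4,interpolation=2)[:560],]);y=cv2.resize(S[180:320,255:385],None,fx=4,fy=4,interpolation=2)
cv2.imwrite('pics/z1.png',np.hstack([x,y])[:, :].copy()[:560,:]); print(x.shape,y.shape)
im=cv2.imread('pics/z1.png');cv2.imwrite('pics/z1.png',cv2.resize(im,None,fx=.76,fy=.76))
E
python3 m.py
```

```text
blue top px [[299.0, 192.0], [301.0, 192.0], [301.0, 272.0], [299.0, 272.0]]
[[0.5625 0.0454 0.2   ]
 [0.5625 0.0413 0.2   ]
 [0.3958 0.0405 0.2   ]
 [0.3958 0.0446 0.2   ]]
tray [[0.3565 0.3903 0.035 ]
 [0.5206 0.3782 0.035 ]
 [0.5083 0.2406 0.035 ]
 [0.3456 0.2535 0.035 ]] [0.43272964 0.31563953 0.035     ] [np.float64(0.1372102813460554), np.float64(0.16457062065734981), np.float64(0.13807915703232396), np.float64(0.1631990680133137)]
plate px [[295.0, 138.0], [323.0, 138.0], [323.0, 184.0], [295.0, 184.0]]
[[ 0.7241  0.0632  0.01  ]
 [ 0.7242 -0.0047  0.01  ]
 [ 0.6111 -0.0049  0.01  ]
 [ 0.611   0.0624  0.01  ]]
orange top [[313.0, 226.0], [313.0, 226.0], [313.0, 226.0], [313.0, 226.0]]
[[0.5004 0.0174 0.105 ]
 [0.5004 0.0174 0.105 ]
 [0.5004 0.0174 0.105 ]
 [0.5004 0.0174 0.105 ]]
orange scene [[319, 249], [316, 275], [329, 277], [332, 266], [331, 250]]
[[0.4881 0.0133 0.105 ]
 [0.5641 0.0242 0.105 ]
 [0.5632 0.0528 0.105 ]
 [0.5311 0.0525 0.105 ]
 [0.485  0.0403 0.105 ]]
(560, 520, 3) (560, 520, 3)
```

View pics/z1.png

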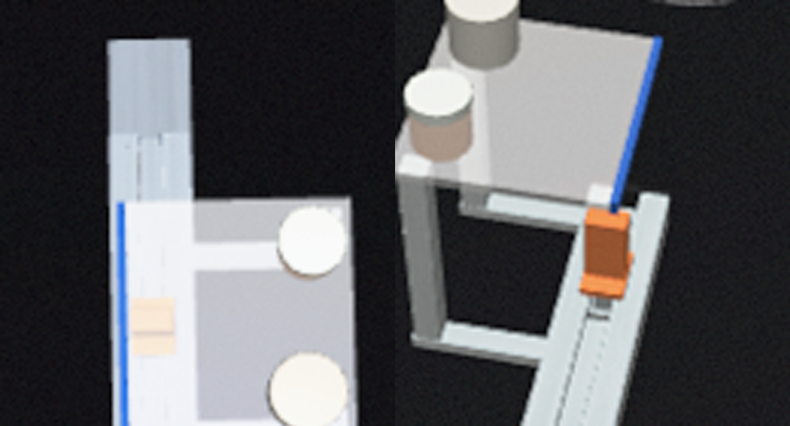

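```bash
cat > m2.py <<'E'
from h import *
T=cv2.imread('pics/top0.png').astype(int);ct,cs=cam('top'),cam('scene')
# blue ridge subpixel: weighted by (B-R) per row
w=np.clip(T[:,:,0]-T[:,:,2]-40,0,None)[194:270,294:306]
cx=(w*np.arange(294,306)).sum(1)/w.sum(1)
l=np.polyfit(np.arange(194,270),cx,1);P=[plane(ct,(np.polyval(l,r),r),.197) for r in(194,269)]
d=P[1]-P[0];phi=np.arctan2(-d[1],-d[0]);print('blue',np.array(P).round(4),'phi',phi)
# plate edges
g=cv2.imread('pics/top0.png',0).astype(float)
L=[];Rr=[]
rows=np.arange(140,166)
for r in rows:
    s=g[r,285:335];t=s[15:35].mean()/2;a=np.argmax(s>t);b=len(s)-1-np.argmax(s[::-1]>t)
    L.append(285+a-(s[a]-t)/(s[a]-s[a-1]));Rr.append(285+b+(s[b]-t)/(s[b]-s[b+1]))
for e in(L,Rr):
    p=np.polyfit(rows,e,1);Q=[plane(ct,(np.polyval(p,r),r),.01) for r in(138,166)];print('plate',np.array(Q).round(4),np.arctan2(*(Q[0]-Q[1])[1::-1]))
print('shoe top-view',plane(ct,(310.3,232),.045),'scene front-bottom',[plane(cs,p,.037).round(4) for p in((316,275),(329,277))])
E
python3 m2.py
```

```text
blue [[0.5587 0.0451 0.197 ]
 [0.402  0.0416 0.197 ]] phi 0.022590805444559534
plate [[0.7241 0.0634 0.01  ]
 [0.6549 0.0614 0.01  ]] 0.02758639601242081
plate [[ 0.7241 -0.0026  0.01  ]
 [ 0.655  -0.0035  0.01  ]] 0.013450954103039515
shoe top-view [0.49221458 0.02447663 0.045     ] scene front-bottom [array([0.5083, 0.011 , 0.037 ]), array([0.5074, 0.0416, 0.037 ])]
```

>>> {"fn": "arm_command", "kwargs": {
  "motion": [
    [[0,0,-30],[0,0,-6],1],
    [[0,0,-30],[0,0,-6],1],
    [[0,0,-30],[0,0,-6],1],
    [[0,0,-30],[0,0,-6],1],
    [[0,0,-30],[0,0,-6],1]
  ]
}}

```text
t: 0.52
eef_pos: [0.2146, -0.6395, 0.3639]
ee_rot: [3.141, 0.0, -2.289]
force: [0.9, -0.5, 0.2]
width: 0.0878
```

>>> {"fn": "arm_command", "kwargs": {
  "motion": [
    [[0,0,0],[0,0,-6.06],1],
    [[0,0,0],[0,0,-6.06],1],
    [[0,0,0],[0,0,-6.06],1],
    [[0,0,0],[0,0,-6.06],1],
    [[0,0,0],[0,0,-6.06],1],
    [[0,0,0],[0,0,-6.06],1],
    [[0,0,0],[0,0,-6.06],1]
  ]
}}

```text
t: 1.1
eef_pos: [0.2147, -0.6397, 0.3623]
ee_rot: [3.141, 0.001, -1.549]
force: [-0.1, -0.1, 0.0]
width: 0.0878
```

```bash
cat > go.py <<'E'
from h import *
import sys
PHI=.022; LEAN=float(sys.argv[4]) if len(sys.argv)>4 else 0
def Rt(l): # tool y = -stand y ; lean l deg out to stand -x
    return R.from_euler('z',-np.pi/2+PHI)*R.from_euler('x',np.pi)*R.from_euler('y',l,degrees=True)
s=arm.get_state();A=R.from_euler('xyz',s['ee_rot'])
print('pos',s['eef_pos'].round(4),'q',s['q'].round(2),'F',s['force'].round(1),'w',s['width'])
d=np.array(list(map(float,sys.argv[1:4])))-s['eef_pos']
print('turn deg (tool)',np.degrees((A.inv()*Rt(LEAN)).as_rotvec()).round(2))
print('shift now-axes',(1e3*A.inv().apply(d)).round(1),'target-axes',(1e3*Rt(LEAN).inv().apply(d)).round(1))
print('tool z of target',Rt(LEAN).apply([0,0,1]).round(3))
E
python3 go.py .49 .25 .36 0; python3 go.py .49 .25 .36 40|sed -n '2p;4p'
```

```text
pos [ 0.2147 -0.6397  0.3623] q [-0.96  0.31  0.27 -0.   -1.53  0.98] F [-0.1 -0.1  0. ] w 0.08779846684443399
turn deg (tool) [0.02 0.06 0.01]
shift now-axes [-883.4 -294.9    3. ] target-axes [-883.4 -294.8    2.3]
tool z of target [-0. -0. -1.]
turn deg (tool) [2.000e-02 4.006e+01 2.000e-02]
tool z of target [ 0.014 -0.643 -0.766]
```

>>> {"fn": "arm_command", "kwargs": {
  "motion": [
    [[-36.8,-12.3,0],[0,0,0],1],
    [[-36.8,-12.3,0],[0,0,0],1],
    [[-36.8,-12.3,0],[0,0,0],1],
    [[-36.8,-12.3,0],[0,0,0],1],
    [[-36.8,-12.3,0],[0,0,0],1],
    [[-36.8,-12.3,0],[0,0,0],1],
    [[-36.8,-12.3,0],[0,0,0],1],
    [[-36.8,-12.3,0],[0,0,0],1],
    [[-36.8,-12.3,0],[0,0,0],1],
    [[-36.8,-12.3,0],[0,0,0],1],
    [[-36.8,-12.3,0],[0,0,0],1],
    [[-36.8,-12.3,0],[0,0,0],1],
    [[-36.8,-12.3,0],[0,0,0],1],
    [[-36.8,-12.3,0],[0,0,0],1],
    [[-36.8,-12.3,0],[0,0,0],1],
    [[-36.8,-12.3,0],[0,0,0],1],
    [[-36.8,-12.3,0],[0,0,0],1],
    [[-36.8,-12.3,0],[0,0,0],1],
    [[-36.8,-12.3,0],[0,0,0],1],
    [[-36.8,-12.3,0],[0,0,0],1]
  ]
}}

```text
t: 2.77
eef_pos: [0.448, 0.1022, 0.3629]
ee_rot: [-3.141, 0.0, -1.553]
force: [1.5, -0.7, -0.5]
width: 0.0874
```

```bash
python3 go.py .49 .25 .36 40
```

```text
pos [0.448  0.1022 0.3629] q [ 0.65 -0.07 -0.17 -0.   -1.48 -0.64] F [ 1.5 -0.7 -0.5] w 0.08744925170779798
turn deg (tool) [ 0.08 40.02 -0.24]
shift now-axes [-147.   -44.6    3. ] target-axes [-114.4  -45.2  -92.2]
tool z of target [ 0.014 -0.643 -0.766]
```

>>> {"fn": "arm_command", "kwargs": {
  "motion": [
    [[-36,-11,0],[0,0,0],1],
    [[-36,-11,0],[0,0,0],1],
    [[-36,-11,0],[0,0,0],1],
    [[-36,-11,0],[0,0,0],1],
    [[0,0,0],[0,6.67,0],1],
    [[0,0,0],[0,6.67,0],1],
    [[0,0,0],[0,6.67,0],1],
    [[0,0,0],[0,6.67,0],1],
    [[0,0,0],[0,6.67,0],1],
    [[0,0,0],[0,6.67,0],1],
    [[0,0,0],[0,0,0],1]
  ]
}}

```text
t: 3.68
eef_pos: [0.4888, 0.2465, 0.3578]
ee_rot: [3.133, -0.714, -1.546]
force: [-0.1, -0.4, -2.4]
width: 0.0874
```

```bash
python3 go.py .484 .153 .231 40
```

```text
pos [0.4888 0.2465 0.3578] q [ 1.06  0.37  0.01  0.34 -1.84 -1.06] F [-0.1 -0.4 -2.4] w 0.08735330036363984
turn deg (tool) [ 0.36 -0.93  0.14]
shift now-axes [-12.5   5.9 157. ] target-axes [-10.    6.9 157.2]
tool z of target [ 0.014 -0.643 -0.766]
```

>>> {"fn": "arm_command", "kwargs": {
  "motion": [
    [[-2,1.5,32],[0.36,-0.9,0],1],
    [[-2,1.5,32],[0,0,0],1],
    [[-2,1.5,32],[0,0,0],1],
    [[-2,1.5,32],[0,0,0],1],
    [[-2,1,29],[0,0,0],1],
    [[0,0,0],[0,0,0],1]
  ]
}}

```text
t: 4.18
eef_pos: [0.4824, 0.1487, 0.2311]
ee_rot: [3.14, -0.687, -1.552]
force: [-1.0, -0.8, -0.1]
width: 0.0877
```

```bash
python3 go.py .488 .026 .080 40; python3 -c "
from h import *
im,c=snap('wrist','w1')
print(proj(c,[[.488,.024,.105],[.488,.024,.045]]).round(0))"
```

```text
pos [0.4824 0.1487 0.2311] q [ 0.98  0.32 -0.35  0.37 -1.5  -1.11] F [-1.  -0.8 -0.1] w 0.08766428254695696
turn deg (tool) [ 0.2   0.66 -0.14]
shift now-axes [ -0.9  -3.5 194.7] target-axes [ -3.1  -2.9 194.7]
tool z of target [ 0.014 -0.643 -0.766]
[[323. 202.]
 [323. 228.]]
```

View pics/w1.png

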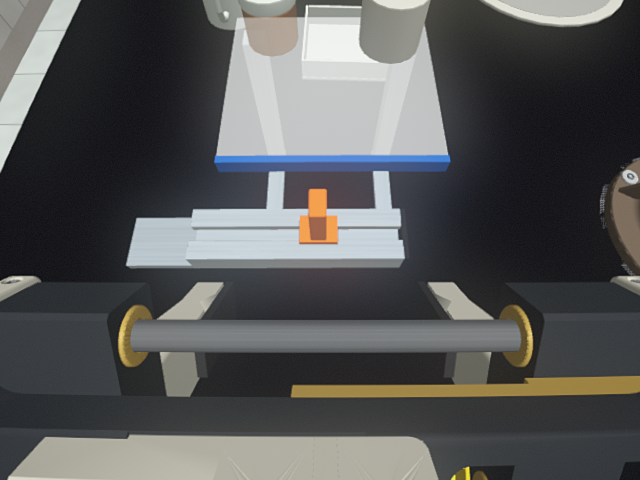

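The wrist view is clear: the fin spans columns 309–326 from row 189 down, the shoe front edge is at row 244 (299–337), and the blue edge is at row 160–170. Computing the offset.

```bash
python3 - <<'E'
from h import *
im=cv2.imread('pics/w1.png');c=cam('wrist',arm.get_state())
m=cv2.inRange(cv2.cvtColor(im,cv2.COLOR_BGR2HSV),(4,120,80),(18,255,255));m[:,:280]=0;m[:,360:]=0;m[:180]=0;m[260:]=0
for r in(192,198,206,212,222,230,238,243):
    x=np.where(m[r])[0];print(r,x.min(),x.max(),end=' | ')
y=np.where(m.any(1))[0];print(y.min(),y.max())
r=222;
for z,r in((.105,189.5),):
    x=np.where(m[191])[0];print('fin top rear edge',[plane(c,(u,r),z).round(4) for u in(x.min()-.5,x.max()+.5)])
x=np.where(m[240])[0];print('shoe front bottom',[plane(c,(u,y.max()+.5),.037).round(4) for u in(x.min()-.5,x.max()+.5)])
E
```

```text
192 308 326 | 198 308 326 | 206 308 326 | 212 309 325 | 222 300 336 | 230 300 336 | 238 300 336 | Traceback (most recent call last):
  File "<stdin>", line 5, in <module>
    return umr_minimum(a, axis, None, out, keepdims, initial, where)
ValueError: zero-size array to reduction operation minimum which has no identity
```

```bash
python3 - <<'E'
from h import *
im=cv2.imread('pics/w1.png');c=cam('wrist',arm.get_state())
m=cv2.inRange(cv2.cvtColor(im,cv2.COLOR_BGR2HSV),(4,120,80),(18,255,255));m[:,:280]=0;m[:,360:]=0;m[:180]=0;m[260:]=0
y=np.where(m.any(1))[0];print(y.min(),y.max())
print('fin top rear',[plane(c,(u,y.min()-.5),.105).round(4) for u in(307.5,326.5)])
print('shoe front bottom',[plane(c,(u,y.max()+.5),.037).round(4) for u in(299.5,336.5)])
print('shoe front top',[plane(c,(u,238),.045).round(4) for u in(299.5,336.5)])
E
```

```text
189 242
fin top rear [array([0.5058, 0.01  , 0.105 ]), array([0.4866, 0.0097, 0.105 ])]
shoe front bottom [array([0.5172, 0.0406, 0.037 ]), array([0.4746, 0.0399, 0.037 ])]
shoe front top [array([0.5167, 0.0384, 0.045 ]), array([0.4748, 0.0377, 0.045 ])]
```

>>> {"fn": "arm_command", "kwargs": {
  "motion": [
    [[0,-2,30],[0,0.6,0],1],
    [[0,-2,30],[0,0,0],1],
    [[0,-2,30],[0,0,0],1],
    [[0,-2,30],[0,0,0],1],
    [[-1,-2,30],[0,0,0],1],
    [[-1,-1,20],[0,0,0],1],
    [[0,0,0],[0,0,0],1],
    [[0,0,0],[0,0,0],1]
  ]
}}

```text
t: 4.9
eef_pos: [0.4996, 0.0466, 0.1032]
ee_rot: [-3.135, -0.694, -1.554]
force: [0.3, 0.2, 0.2]
width: 0.0876
```

```bash
python3 go.py .496 .0265 .0803 40; python3 -c "
from h import *
im,c=snap('wrist','w2')
print(proj(c,[[.496,.0245,.105],[.496,.0245,.045]]).round(0))"
```

```text
pos [0.4996 0.0466 0.1032] q [ 0.84  0.4  -0.63  0.51 -1.14 -1.18] F [0.3 0.2 0.2] w 0.08761691669941539
turn deg (tool) [-0.17  0.26 -0.25]
shift now-axes [ 0.8  4.1 30.4] target-axes [ 0.6  4.  30.4]
tool z of target [ 0.014 -0.643 -0.766]
[[335. 250.]
 [333. 283.]]
```

View pics/w2.png

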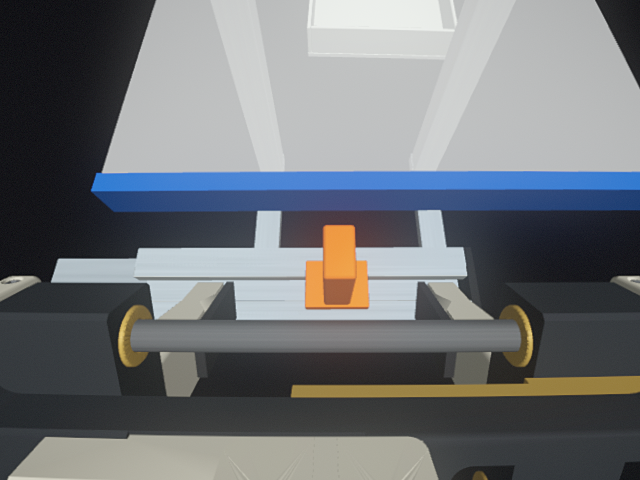

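The fin is centred at column 339, fingers' inner edges are at 235 and 417, so a 6 mm shift centres it.

>>> {"fn": "arm_command", "kwargs": {
  "motion": [
    [[0.4,3,10],[0,0.2,-0.2],1],
    [[0.4,3,10],[0,0,0],1],
    [[0,0,10],[0,0,0],1],
    [[0,0,0],[0,0,0],1],
    [[0,0,0],[0,0,0],1]
  ]
}}

```text
t: 5.37
eef_pos: [0.4932, 0.0259, 0.0801]
ee_rot: [-3.139, -0.698, -1.549]
force: [0.5, 0.4, -0.2]
width: 0.0875
```

>>> {"fn": "arm_command", "kwargs": {
  "motion": [
    [[0,0,0],[0,0,0],0.5],
    [[0,0,0],[0,0,0],0.4],
    [[0,0,0],[0,0,0],0.3],
    [[0,0,0],[0,0,0],0.2],
    [[0,0,0],[0,0,0],0],
    [[0,0,0],[0,0,0],0],
    [[0,0,0],[0,0,0],0],
    [[0,0,0],[0,0,0],0]
  ],
  "newtons": 25
}}

```text
t: 6.03
eef_pos: [0.4935, 0.0265, 0.0803]
ee_rot: [-3.138, -0.697, -1.549]
force: [0.5, -0.0, -0.9]
width: 0.0399
```

```bash
python3 go.py .68 .031 .082 40; python3 -c "
from h import *
s=arm.get_state();print(s['ee_rot'],s['moment'])
snap('wrist','w3')"
```

```text
pos [0.4935 0.0265 0.0803] q [ 0.82  0.41 -0.7   0.54 -1.07 -1.21] F [ 0.5 -0.  -0.9] w 0.03993540553570878
turn deg (tool) [-0.18  0.08 -0.03]
shift now-axes [   0.7 -186.5   -0.9] target-axes [   0.8 -186.5   -1.5]
tool z of target [ 0.014 -0.643 -0.766]
[-3.13812252 -0.69669852 -1.5493634 ] [ 2.13650180e+00  1.49280116e-01 -5.11981294e-04]
```

View pics/w3.png

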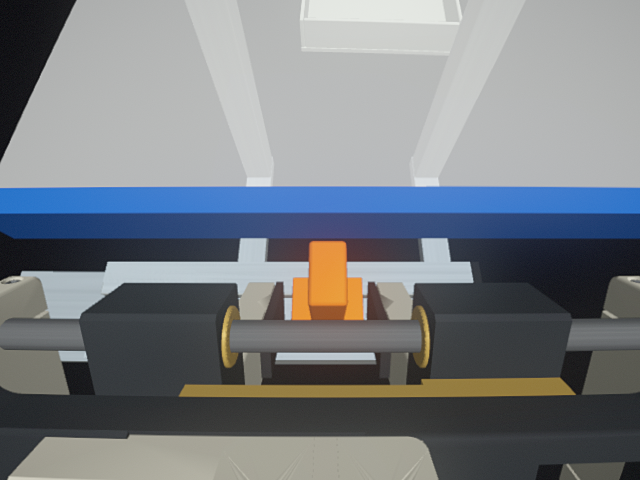

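Fingers straddle the fin (309–347) evenly, but they are still closing.

>>> {"fn": "arm_command", "kwargs": {
  "motion": [
    [[0,0,0],[0,0,0],0],
    [[0,0,0],[0,0,0],0],
    [[0,0,0],[0,0,0],0],
    [[0,0,0],[0,0,0],0],
    [[0,0,0],[0,0,0],0],
    [[0,0,0],[0,0,0],0],
    [[0,0,0],[0,0,0],0]
  ]
}}

```text
t: 6.67
eef_pos: [0.4935, 0.0265, 0.0802]
ee_rot: [-3.138, -0.697, -1.549]
force: [-0.3, 0.4, -1.1]
width: 0.0177
```

>>> {"fn": "arm_command", "kwargs": {
  "motion": [
    [[0,-5,0],[0,0,0],0],
    [[0,-10,0],[0,0,0],0],
    [[0,-12,0],[0,0,0],0],
    [[0,-12,0],[0,0,0],0],
    [[0,-12,0],[0,0,0],0],
    [[0,-9,0],[0,0,0],0],
    [[0,0,0],[0,0,0],0],
    [[0,0,0],[0,0,0],0]
  ]
}}

```text
t: 7.33
eef_pos: [0.5544, 0.0279, 0.0802]
ee_rot: [-3.138, -0.697, -1.55]
force: [1.3, 0.8, -0.1]
width: 0.0176
```

Slides freely with negligible force. Continuing to about y = 127 mm.

>>> {"fn": "arm_command", "kwargs": {
  "motion": [
    [[0,-8,0],[0,0,0],0],
    [[0,-13,0],[0,0,0],0],
    [[0,-13,0],[0,0,0],0],
    [[0,-13,0],[0,0,0],0],
    [[0,-13,0],[0,0,0],0],
    [[0,-13,0],[0,0,0],0],
    [[0,-13,0],[0,0,0],0],
    [[0,-13,0],[0,0,0],0],
    [[0,-13,0],[0,0,0],0],
    [[0,-10,0],[0,0,0],0],
    [[0,-6,0],[0,0,0],0],
    [[0,0,0],[0,0,0],0],
    [[0,0,0],[0,0,0],0]
  ]
}}

```text
t: 8.42
eef_pos: [0.6813, 0.031, 0.0804]
ee_rot: [-3.138, -0.697, -1.549]
force: [-0.2, 0.3, -2.1]
width: 0.0177
```

```bash
python3 go.py .683 .031 .18 40; python3 -c "
from h import *
snap('scene','s2')
im=cv2.imread('pics/s2.png');cv2.imwrite('pics/s2c.png',cv2.resize(im[200:400,220:440],None,fx=3,fy=3,interpolation=2))"
```

```text
pos [0.6813 0.031  0.0804] q [ 0.61  0.62 -0.32  0.63 -1.15 -1.  ] F [-0.2  0.3 -2.1] w 0.017703216630255477
turn deg (tool) [-0.17  0.09 -0.02]
shift now-axes [ 63.9  -1.9 -76.4] target-axes [ 64.   -1.7 -76.3]
tool z of target [ 0.014 -0.643 -0.766]
```

View pics/s2c.png

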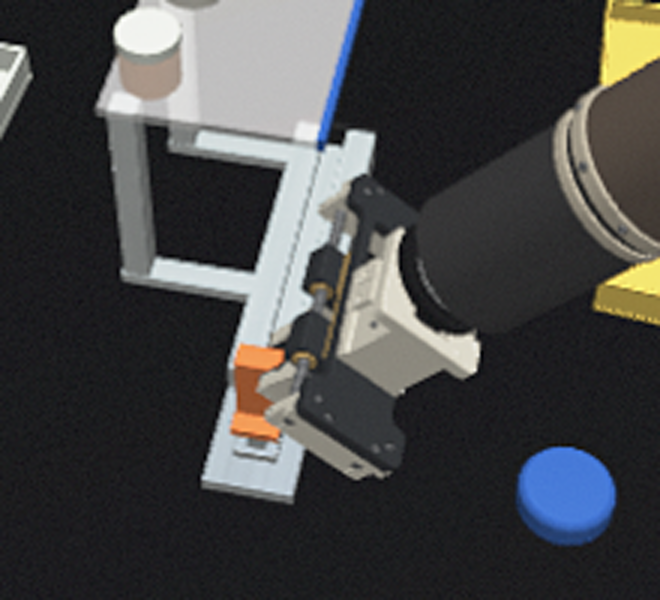

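The crop shows the stop upright on the landing plate past the lips, its foot (about (255,448) in the crop) fully in view. I'll lift straight up now.

>>> {"fn": "arm_command", "kwargs": {
  "motion": [
    [[3.2,0,-3.8],[0,0,0],0],
    [[6.4,0,-7.7],[0,0,0],0],
    [[9.6,0,-11.5],[0,0,0],0],
    [[9.6,0,-11.5],[0,0,0],0],
    [[12.8,0,-15.3],[0,0,0],0],
    [[12.8,0,-15.3],[0,0,0],0],
    [[12.8,0,-15.3],[0,0,0],0],
    [[9.6,0,-11.5],[0,0,0],0],
    [[0,0,0],[0,0,0],0]
  ]
}}

```text
t: 9.22
eef_pos: [0.6826, 0.032, 0.2056]
ee_rot: [-3.13, -0.694, -1.554]
force: [0.2, 0.3, -2.0]
width: 0.0173
```

```bash
python3 go.py .433 .3176 .20 40; python3 -c "
from h import *
snap('wrist','w4')"
```

```text
pos [0.6826 0.032  0.2056] q [ 0.62  0.5  -0.2   0.58 -1.34 -0.87] F [ 0.2  0.3 -2. ] w 0.017269634360908382
turn deg (tool) [-0.48  0.26 -0.22]
shift now-axes [-226.4  242.6 -183.8] target-axes [-226.6  243.3 -182.8]
tool z of target [ 0.014 -0.643 -0.766]
```

View pics/w4.png

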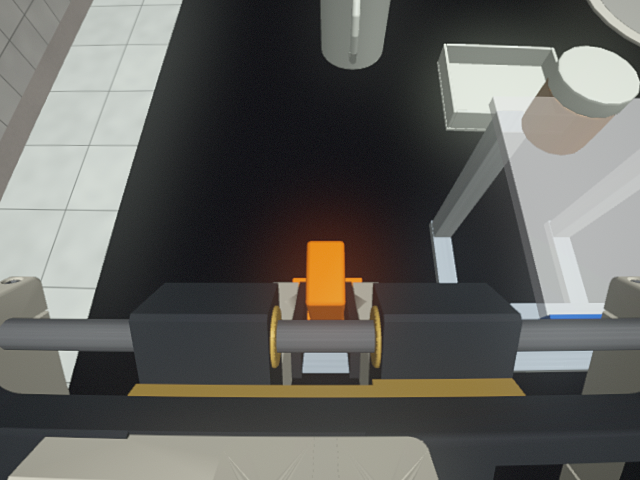

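The stop is lifted and upright in the fingers, with its weight reading 2 N. I'm carrying it diagonally to the yellow tray, clear of the shelf.

>>> {"fn": "arm_command", "kwargs": {
  "motion": [
    [[-6,6,-5],[-0.4,0.2,-0.2],0],
    [[-10,12,-9],[0,0,0],0],
    [[-16,17,-13],[0,0,0],0],
    [[-16,17,-13],[0,0,0],0],
    [[-16,17,-13],[0,0,0],0],
    [[-16,17,-13],[0,0,0],0],
    [[-16,17,-13],[0,0,0],0],
    [[-16,17,-13],[0,0,0],0],
    [[-16,17,-13],[0,0,0],0],
    [[-16,17,-14],[0,0,0],0],
    [[-16,17,-14],[0,0,0],0],
    [[-16,18,-14],[0,0,0],0],
    [[-16,18,-14],[0,0,0],0],
    [[-16,18,-14],[0,0,0],0],
    [[-10,11,-9],[0,0,0],0],
    [[-6,6,-5],[0,0,0],0],
    [[0,0,0],[0,0,0],0],
    [[0,0,0],[0,0,0],0]
  ]
}}

```text
t: 10.77
eef_pos: [0.4326, 0.3187, 0.2013]
ee_rot: [3.134, -0.701, -1.544]
force: [0.8, -0.8, -2.8]
width: 0.0177
```

```bash
python3 go.py .434 .319 .076 40; python3 -c "
from h import *
print(arm.get_state()['ee_rot'])
snap('scene','s3')
im=cv2.imread('pics/s3.png');cv2.imwrite('pics/s3c.png',cv2.resize(im[150:390,330:570],None,fx=2.5,fy=2.5,interpolation=2))"
```

```text
pos [0.4326 0.3187 0.2013] q [ 1.19  0.49 -0.12  0.25 -1.62 -1.24] F [ 0.8 -0.8 -2.8] w 0.017710487615785385
turn deg (tool) [ 0.23 -0.19  0.23]
shift now-axes [-81.1  -2.2  95.5] target-axes [-80.8  -1.4  95.8]
tool z of target [ 0.014 -0.643 -0.766]
[ 3.13413128 -0.70146854 -1.54356806]
```

View pics/s3c.png

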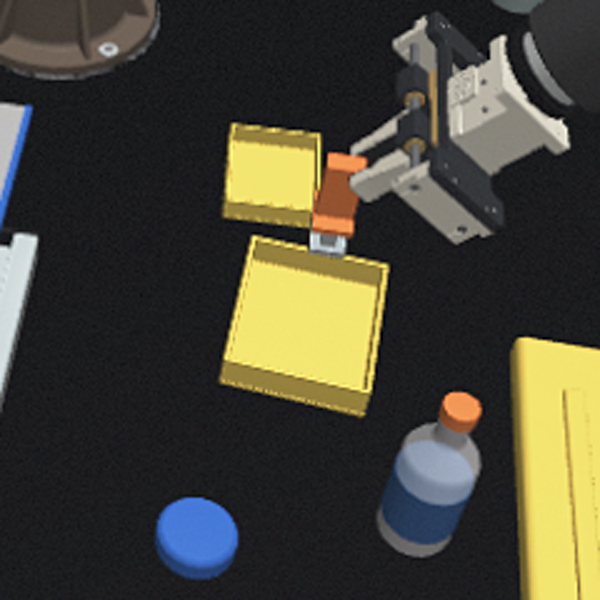

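The stop hangs upright and, since it's raised, appears above the tray's far wall. Lowering to just above rim height and checking the tray centre numerically.

>>> {"fn": "arm_command", "kwargs": {
  "motion": [
    [[-5,0,6],[0.2,-0.2,0.2],0],
    [[-10,-0.5,12],[0,0,0],0],
    [[-12,-0.5,14],[0,0,0],0],
    [[-12,-0.5,14],[0,0,0],0],
    [[-10,0,12],[0,0,0],0],
    [[-6,0,7],[0,0,0],0],
    [[0,0,0],[0,0,0],0],
    [[0,0,0],[0,0,0],0]
  ]
}}

```text
t: 11.48
eef_pos: [0.4346, 0.3186, 0.1168]
ee_rot: [3.141, -0.698, -1.55]
force: [-0.0, -0.0, -2.2]
width: 0.0179
```

```bash
python3 go.py .434 .319 .076 40; python3 -c "
from h import *
c=cam('scene');S=cv2.imread('pics/scene0.png')
print('tray rim corners',[plane(c,p,.035).round(3) for p in((430.5,245),(485.5,255),(475.5,308),(420,301))])
snap('scene','s4')
im=cv2.imread('pics/s4.png');cv2.imwrite('pics/s4c.png',cv2.resize(im[190:340,390:540],None,fx=4,fy=4,interpolation=2))"
```

```text
pos [0.4346 0.3186 0.1168] q [ 1.19  0.57 -0.21  0.26 -1.46 -1.28] F [-0.  -0.  -2.2] w 0.017903534917773623
turn deg (tool) [ 0.05  0.02 -0.05]
shift now-axes [-26.5   0.6  31. ] target-axes [-26.5   0.6  31. ]
tool z of target [ 0.014 -0.643 -0.766]
tray rim corners [array([0.35 , 0.26 , 0.035]), array([0.353, 0.391, 0.035]), array([0.519, 0.374, 0.035]), array([0.527, 0.253, 0.035])]
```

View pics/s4c.png

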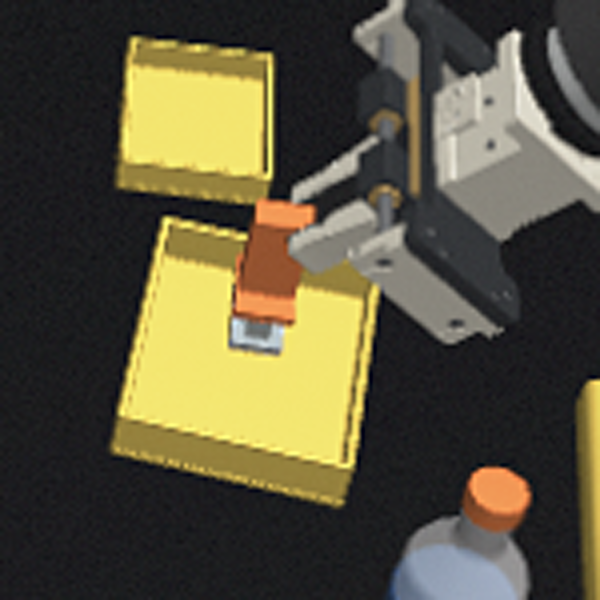

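The stop is over the middle of the tray, and the rim corners agree with the earlier centre to within 1 cm. Next I lower it slowly.

>>> {"fn": "arm_command", "kwargs": {
  "motion": [
    [[-5.1,0,6.1],[0,0,0],0],
    [[-7.7,0,9.2],[0,0,0],0],
    [[-5.1,0,6.1],[0,0,0],0],
    [[-3.2,0,3.8],[0,0,0],0],
    [[-1.9,0,2.3],[0,0,0],0],
    [[0,0,0],[0,0,0],0],
    [[0,0,0],[0,0,0],0]
  ]
}}

```text
t: 12.12
eef_pos: [0.4343, 0.3192, 0.0809]
ee_rot: [3.141, -0.697, -1.549]
force: [-0.4, -1.2, -2.6]
width: 0.0177
```

>>> {"fn": "arm_command", "kwargs": {
  "motion": [
    [[-0.6,0,0.8],[0,0,0],0],
    [[-0.6,0,0.8],[0,0,0],0],
    [[-0.6,0,0.8],[0,0,0],0],
    [[0,0,0],[0,0,0],0],
    [[0,0,0],[0,0,0],0]
  ]
}}

```text
t: 12.53
eef_pos: [0.4342, 0.319, 0.078]
ee_rot: [3.142, -0.697, -1.549]
force: [0.2, 0.6, -2.8]
width: 0.0179
```

>>> {"fn": "arm_command", "kwargs": {
  "motion": [
    [[-0.6,0,0.8],[0,0,0],0],
    [[-0.6,0,0.8],[0,0,0],0],
    [[0,0,0],[0,0,0],0],
    [[0,0,0],[0,0,0],0]
  ]
}}

```text
t: 12.87
eef_pos: [0.4342, 0.3189, 0.0759]
ee_rot: [3.141, -0.697, -1.549]
force: [0.5, 0.0, -2.8]
width: 0.0176
```

>>> {"fn": "arm_command", "kwargs": {
  "motion": [
    [[-0.6,0,0.8],[0,0,0],0],
    [[0,0,0],[0,0,0],0],
    [[0,0,0],[0,0,0],0]
  ]
}}

```text
t: 13.12
eef_pos: [0.4342, 0.3188, 0.0749]
ee_rot: [3.141, -0.697, -1.549]
force: [-0.8, 0.4, -2.4]
width: 0.0178
```

>>> {"fn": "arm_command", "kwargs": {
  "motion": [
    [[-0.5,0,0.6],[0,0,0],0],
    [[0,0,0],[0,0,0],0],
    [[0,0,0],[0,0,0],0]
  ]
}}

```text
t: 13.37
eef_pos: [0.4343, 0.319, 0.0744]
ee_rot: [-3.141, -0.697, -1.549]
force: [-1.1, 0.4, 0.1]
width: 0.0177
```

Contact: the floor has taken the weight. I'll press slightly further, then open slowly.

>>> {"fn": "arm_command", "kwargs": {
  "motion": [
    [[-0.3,0,0.3],[0,0,0],0],
    [[0,0,0],[0,0,0],0],
    [[0,0,0],[0,0,0],0]
  ]
}}

```text
t: 13.62
eef_pos: [0.4343, 0.3191, 0.0744]
ee_rot: [-3.141, -0.697, -1.549]
force: [-1.5, 1.1, 5.2]
width: 0.0179
```

>>> {"fn": "arm_command", "kwargs": {
  "motion": [
    [[0,0,0],[0,0,0],0.25],
    [[0,0,0],[0,0,0],0.35],
    [[0,0,0],[0,0,0],0.5],
    [[0,0,0],[0,0,0],0.6],
    [[0,0,0],[0,0,0],0.6],
    [[0,0,0],[0,0,0],0.6],
    [[0,0,0],[0,0,0],0.6],
    [[0,0,0],[0,0,0],0.6]
  ]
}}

```text
t: 14.28
eef_pos: [0.4343, 0.3189, 0.0737]
ee_rot: [3.141, -0.697, -1.549]
force: [-1.0, -0.2, 0.9]
width: 0.052
```

Released. Now I retreat along the tool axis.

>>> {"fn": "arm_command", "kwargs": {
  "motion": [
    [[0,0,-5],[0,0,0],0.6],
    [[0,0,-10],[0,0,0],0.6],
    [[0,0,-15],[0,0,0],0.6],
    [[0,0,-25],[0,0,0],0.6],
    [[0,0,-30],[0,0,0],0.6],
    [[0,0,-30],[0,0,0],0.6],
    [[0,0,-30],[0,0,0],0.6],
    [[0,0,-15],[0,0,0],0.6],
    [[0,0,0],[0,0,0],0.6],
    [[0,0,0],[0,0,0],0.6],
    [[0,0,0],[0,0,0],0.6]
  ]
}}

```text
t: 15.2
eef_pos: [0.4317, 0.4212, 0.1961]
ee_rot: [3.141, -0.697, -1.549]
force: [0.2, 0.1, -0.1]
width: 0.0527
```

```bash
python3 -c "
from h import *
snap('scene','s5')"
```

```text
(no output)
```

View pics/s5.png

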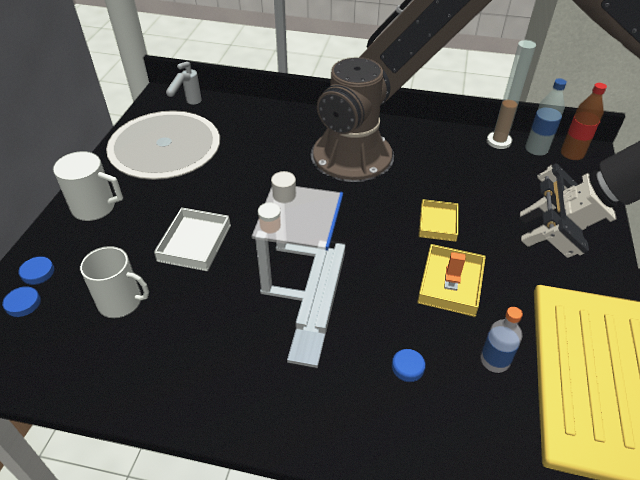

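The stop stands upright in the yellow tray at (454,272) and the gripper is clear. Jug, bottle and blue cap sit at the same pixels as at the start.

```bash
python3 -c "
from h import *
print(arm.job_done())"
```

```text
the job is handed in; nothing more can be done
None
```

The orange stop is out of the slot and standing upright in the larger yellow tray. The job was handed in at about 15 s of the 45 s allowed.

**What I did:** I gripped the fin from the open front with the tool leaning about 40°. I slid the stop 187 mm along the slot to about y = 126 mm, past the 112 mm where the foot clears the lips, and lifted it straight up. I then lowered it in small steps until the tray floor took its weight, let go and backed the gripper away along its own axis.

**Last checks:**
- **Stop:** the final picture shows it near the middle of the tray, with the gripper well clear and no force on the tool.
- **Other objects:** the jug, bottle and blue cap look the same in that picture as at the start. I compared them by eye.
- **Forces:** the highest reading on the tool was about 5 N, as the stop touched down. Forces were only read at the end of each move.

**Disagreements:** none of the checks failed. Early estimates of the stop's position along the slot differed by about 8 mm, and the close wrist view settled it before the grasp. The two views of the tray's centre agreed to about 1 cm. I looked at 11 pictures, one over the budget of 10.

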